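# Clip down the packed biscuit box

## Robot

A 6-joint arm with a two-finger parallel gripper is mounted at the origin on a cart in front of the work surface, level with it; the furniture and walls round the work are solid. World frame = base frame: x ahead of the robot, y to its left, z up, the work surface at z = 0. Lengths are in mm, angles in rad, forces in N, time in s.
With the tool pointing down it reaches from about 300 to 775 mm from the base axis. Payload 14.6 kg.
Tool frame: the origin (TCP) lies between the finger pads; the fingertips stand manip.tip_reach ahead of it and the grasp point (between the pads) lies 5 mm behind it (manip.tip_reach is the distance from the TCP to the fingertips, in mm); z points along the fingers, y is the line along which they close (so a half turn about z gives the same grasp; the last joint's range is limited). The gripper opens to 94 mm and grips with 3 to 60 N. Pads are 16 mm wide; open, the fingers measure 119 mm over their backs; the gripper's body (75 mm by 177 mm) begins 78 mm behind the grasp point.
Start: joints at [-1.23, 0.3, 1.521, -0, 1.321, -0.067], TCP at [218.117, -504.89, 219.446] pointing down, gripper open.
Joint ranges: [-3.03, 3.03], [-0.79, 2.21], [0.23, 2.52], [-1.04, 4.18], [0, 3.07], [-2.55, 2.55]. Speed limits (rad/s): [2.22, 2.22, 2.57, 3.14, 3.14, 3.14].

## Interface

Orientations are given as [roll, pitch, yaw] about the fixed x, y, z axes, in that order (R = Rz(yaw) Ry(pitch) Rx(roll)).
In Python, from cell import manip gives the robot as it stands. The module is installed in compiled form; this text tells all that it offers.
- The arm moves only by the shell command python3 -m creep 'ROWS' [FORCE]. ROWS is JSON, a list of rows, each a list of 3 entries, a list of its own where there are three numbers: the opening, from -1 (shut) to 1 (fully open), then the shift along the tool's x, y, z in cm, then the turn about the tool's z in units of 5 degrees (1.0 is 5 degrees). In form: [[grip, [tx, ty, tz], roll], ...]. A call has 1 to 12 rows; each row is the pose to reach, as a shift and turn from the pose commanded when the call began, along the tool's axes at that moment; what a row does not reach only later rows make up. A row lasts 1/10 s, in which the tool goes at most 50 mm and 8.59 degrees, less where a joint would pass 70% of its speed; a pose out of reach is approached as far as the arm can. A call with a gripper value outside its range is refused whole. The fingers move at their own pace and stop on an object; FORCE is the grip in N (left out, the last holds). Time passes only in rows, so rows that repeat a pose let the fingers close. It gives the time, the measured TCP pose, the force, the opening and the grip force at its end, in the units of the state.
- manip.read_state(): the state, without advancing time (a new reading comes with each control period).
- manip.camera(name): name is "scene" or "side" or "wrist"; returns the picture (384x512x3 uint8, red, green, blue); there is no depth.
- manip.camera_params(name): a dict with "fovy" (degrees; the focal length in pixels is half the picture's height over the tangent of half this angle, whatever the lens; pixels are square), "cx", "cy" (the principal point, pixels), "k1" (the pictures are not rectified: a ray, as slopes to the right and down, at radius r is drawn at 1 + k1 r^2 times it, then the intrinsics apply), "origin" and "attitude" of the camera in the world. Camera axes: x right, y down, z forward; pixel columns grow to the right and rows downward; lengths in mm; the calibration is good to about 2 mm. A picture is of the moment at which its call begins: read the wrist's pose just before it. camera_params takes no time and is no camera call; for the wrist camera it gives the pose at the moment of the call.
- manip.sign_off(): hands the job in; it is judged then, once.
The state is a dict: "clock": time; "joints": joint angles; "qd": joint speeds; "effort": joint torques, N m; "eef_pos": TCP position; "eef_rot": TCP orientation; "wrist_force": force on the tool from outside, world axes, zero at the start; "moment": the same for the moment, N m; "finger_gap": finger opening in mm; "finger_force": force on a finger pad.
Only numpy, scipy, OpenCV 4.12 (cv2) and the standard library are available. Lean on these libraries where they do the work, as an engineer would, in place of code of your own. Each camera call takes 0.05 s, during which the arm holds its last target. There are 200 camera calls.

## Task

The biscuit box with the blue lid is packed, but the clip flaps on its two long sides still stand open: fold both of them fully down against the sides of the box. Leave the box with the orange lid alone, do not touch it.

Things in the scene. Friction and masses are not known exactly. Their poses are not given: they have to be found in the camera images.
- blue_box: Clear food box 144 x 100 x 62 mm with an opaque blue lid (156 x 112, top at 76 mm); it stands firm. Origin: centre of its underside; x along its long side, y to its left, z up. Biscuits inside. Clips on its short ends (x +-81 mm) are already shut and fixed; the long-side flaps start open, 75 to 126 degrees from shut, with 25 mm free beside them.
- blue_box_flap_left (a joint): Blue clip flap on the left (+y) long side: plate 70 mm along the box's x (centred), 39 mm from hinge to tip, 4 thick. Hinge axis along x at y +59, z 68 mm in the box frame. Value (rad): 0 = shut, hanging upright (outer face at y +63 mm, lower edge z 29 mm); 1.57 = straight out; max 2.4 = slanting up and out. Light friction (1 N at the tip); it stays where left.
- blue_box_flap_right (a joint): Blue clip flap on the right (-y) long side: plate 70 mm along the box's x (centred), 39 mm from hinge to tip, 4 thick. Hinge axis along x at y -59, z 68 mm in the box frame. Value (rad): 0 = shut, hanging upright (outer face at y -63 mm, lower edge z 29 mm); 1.57 = straight out; max 2.4 = slanting up and out. Light friction (1 N at the tip); it stays where left.
- orange_box: Clear food box 144 x 100 x 62 mm with an opaque orange lid (156 x 112, top at 76 mm); it stands firm. Origin: centre of its underside; x along its long side, y to its left, z up. Empty; built like the blue one, its long-side flaps open too, reaching 100 mm from its centre line and 100 mm high. Not to be touched.

How it is judged (in metres and radians):
At the end, for the whole second after the job is handed in: Both long-side flaps of the blue box are folded down to within 0.2 rad (11 degrees) of fully shut (value of joint each of blue_box_flap_left, blue_box_flap_right below 0.2 rad); the robot touches nothing.
It fails at once if the robot touches the orange box or its flaps (more than 1 N) (contact force between any of the fingers, the arm and orange_box above 1 N).
It also fails if it takes over 35 s, if anything falls off the work surface, if the arm or the gripper's body presses on something with over 40 N, if the wrist force passes 120 N, or if a joint passes its speed limit or range.

## Working session

There is one attempt and no reset: what is moved stays moved. The work goes in short steps, Python scripts to look and compute and a shell command to move; the robot and the scene stay as the last step left them, time stands still between calls to the robot, and variables do not carry over. Pictures are saved under pics/ and viewed, at most 10 in all, crops included, and the job is handed in when it is done.

```bash
mkdir -p pics; python3 - <<'E'
from cell import manip
import cv2,numpy as np
s=manip.read_state();print(s,manip.tip_reach)
for n in("scene","side"):
    p=manip.camera_params(n);print(n,p)
    cv2.imwrite(f"pics/{n}0.png",manip.camera(n)[:,:,::-1])
a=cv2.imread("pics/scene0.png");b=cv2.imread("pics/side0.png")
cv2.imwrite("pics/both.png",cv2.resize(np.vstack([a,b]),None,fx=.78,fy=.78))
E
```

```text
{'clock': 0.0, 'joints': array([-1.22963894e+00,  3.00465782e-01,  1.52159875e+00,  6.24008391e-07,
        1.32073575e+00, -6.66456306e-02]), 'qd': array([-2.84288675e-04,  7.70770491e-04, -2.75809091e-03,  7.86354518e-04,
        3.01170644e-05,  5.14588267e-04]), 'effort': array([-9.79356191e-04, -5.31814027e+01, -3.52740026e+01,  7.07681291e-02,
        2.44451640e-02, -1.17370096e-04]), 'eef_pos': array([ 218.01252969, -504.65927665,  218.88177542]), 'eef_rot': array([-3.14038775e+00, -8.10266389e-05,  4.07802810e-01]), 'wrist_force': array([ 0.49124941, -0.13383827, -0.42851984]), 'moment': array([-0.02110722,  0.04015061,  0.00507878]), 'finger_force': 0.0, 'finger_gap': 94.08730091352709} 14.0
scene {'fovy': 44.31896532189774, 'cx': 247.5301826278345, 'cy': 180.60048568305612, 'k1': -0.19659873186486596, 'origin': array([-176.35007148,  505.7021136 ,  951.61622662]), 'attitude': array([-2.38776078,  0.01278224, -2.27775065])}
side {'fovy': 42.31714866106073, 'cx': 259.7826828973459, 'cy': 196.20242003634314, 'k1': -0.19531425951234474, 'origin': array([ 115.093292  , 1203.32455381,  644.97244121]), 'attitude': array([-2.00050002, -0.00745774, -2.847829  ])}
```

View pics/scene0.png

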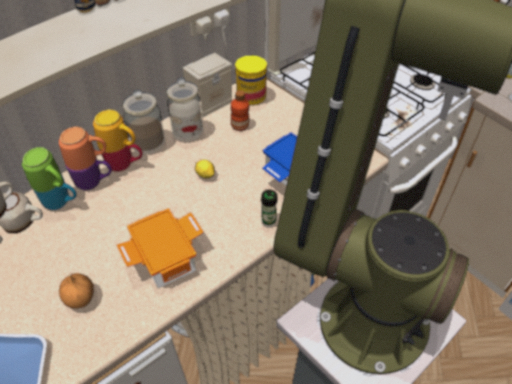

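View pics/side0.png

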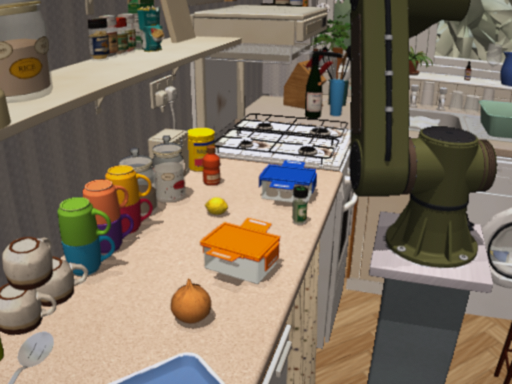

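The scene view shows the blue box at about (285,155), half hidden by the arm, and the orange box at (163,245). In the side view they are at (288,183) and (242,250). I'll use the wrist camera next.

```bash
cat > h.py <<'E'
from cell import manip
import cv2,numpy as np
from scipy.spatial.transform import Rotation as R
def ray(p,uv):
    f=192/np.tan(np.radians(p['fovy']/2))
    K=np.array([[f,0,p['cx']],[0,f,p['cy']],[0,0,1.]])
    n=cv2.undistortPoints(np.array(uv,float).reshape(-1,1,2),K,np.array([p['k1'],0,0,0,0.]))[:,0]
    d=np.c_[n,np.ones(len(n))]@R.from_euler('xyz',p['attitude']).as_matrix().T
    return p['origin'],d
def plane(p,uv,z):
    o,d=ray(p,uv);return o+d*((z-o[2])/d[:,2])[:,None]
def blue(im):
    h=cv2.cvtColor(im,cv2.COLOR_RGB2HSV)
    return cv2.inRange(h,(108,150,60),(125,255,255))
E
python3 - <<'E'
from h import *
p=manip.camera_params("wrist");print(p)
im=manip.camera("wrist");cv2.imwrite("pics/w0.png",im[:,:,::-1])
a=cv2.imread("pics/side0.png")[140:220,230:350]
cv2.imwrite("pics/w0c.png",np.hstack([im[:,:,::-1],cv2.resize(a,(288,192),interpolation=2)[:, :].copy() if 0 else cv2.copyMakeBorder(cv2.resize(a,(288,192)),0,192,0,0,0)]))
E
```

```text
{'fovy': 62.328498130925844, 'cx': 257.51623563790497, 'cy': 190.0707150678236, 'k1': -0.03498230360426243, 'origin': array([ 280.48694162, -477.76836388,  384.014626  ]), 'attitude': array([ 2.90506169e+00, -4.99857923e-04, -1.16346628e+00])}
```

View pics/w0c.png

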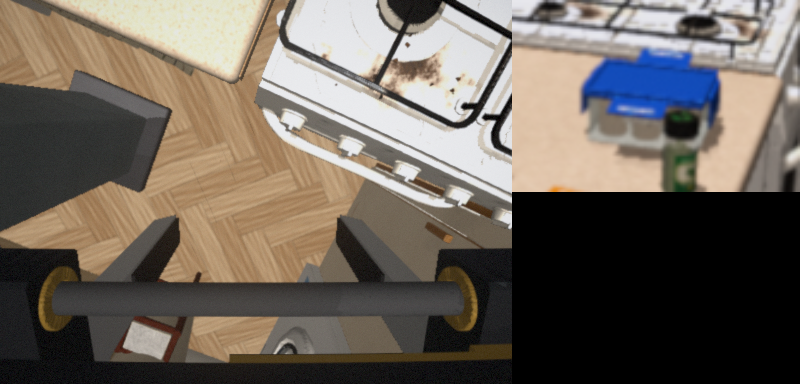

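The wrist view shows only the floor and stove. The side-view crop shows the blue box with one flap towards the stove and one towards the camera, beside the green jar.

```bash
python3 - <<'E'
from h import *
p=manip.camera_params("side");im=cv2.cvtColor(cv2.imread("pics/side0.png"),4)
m=blue(im)[150:215,240:330];ys,xs=np.nonzero(m);print(len(xs),xs.min()+240,xs.max()+240,ys.min()+150,ys.max()+150)
print(plane(p,[[288,175],[262,180],[317,178],[285,165],[290,187]],76).round())
print("jar top",plane(p,[[301,188]],90).round())
print("orange",plane(p,[[240,240]],76).round())
q=R.from_euler('xyz',manip.read_state()['eef_rot'])
print(q.inv().apply(plane(p,[[288,175]],76)-manip.read_state()['eef_pos']))
E
```

```text
1039 260 315 161 189
[[ 434. -161.   76.]
 [ 498.  -99.   76.]
 [ 345. -165.   76.]
 [ 463. -240.   76.]
 [ 406.  -74.   76.]]
jar top [[368. -45.  90.]]
orange [[444. 260.  76.]]
[[ 334.28204518 -230.12294948  143.2454974 ]]
```

```bash
python3 -m creep '[[-1,[25,-23,-11],0],[-1,[25,-23,-11],0],[-1,[25,-23,-11],0],[-1,[25,-23,-11],0],[-1,[25,-23,-11],0],[-1,[25,-23,-11],0],[-1,[25,-23,-11],0],[-1,[25,-23,-11],0],[-1,[25,-23,-11],0],[-1,[25,-23,-11],0],[-1,[25,-23,-11],0]]'
python3 - <<'E'
from h import *
import pickle
p=manip.camera_params("wrist");im=manip.camera("wrist");cv2.imwrite("pics/w1.png",im[:,:,::-1]);pickle.dump(p,open("w1.pkl","wb"))
E
```

```text
clock: 1.25
eef_pos: [355.9, -195.6, 328.8]
eef_rot: [-3.141, 0.001, 0.406]
wrist_force: [0.5, 0.0, -0.5]
finger_gap: 9.7
finger_force: 0.0
```

View pics/w1.png

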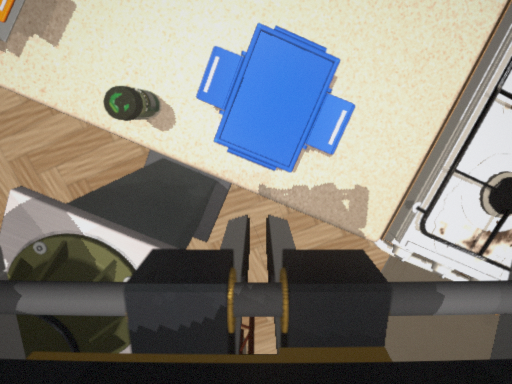

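The wrist view shows the lid with corners near (262,25), (340,60), (293,170) and (215,137). The flaps are at the left (tip edge 212,48 to 197,97) and the right (353,105 to 335,155), and the jar is at (122,102). I'll turn the tool to line up with the box, about 24°, and take a second view from the side.

```bash
python3 -m creep '[[-1,[0,-8,0],4.8],[-1,[0,-8,0],4.8],[-1,[0,-8,0],4.8],[-1,[0,-8,0],4.8],[-1,[0,-8,0],4.8],[-1,[0,-8,0],4.8]]'
python3 - <<'E'
from h import *
import pickle
p=manip.camera_params("wrist");im=manip.camera("wrist");cv2.imwrite("pics/w2.png",im[:,:,::-1]);pickle.dump(p,open("w2.pkl","wb"))
E
```

```text
clock: 1.9
eef_pos: [324.7, -121.8, 329.2]
eef_rot: [-3.141, 0.001, -0.009]
wrist_force: [0.1, 0.7, 0.7]
finger_gap: 0.2
finger_force: 0.0
```

View pics/w2.png

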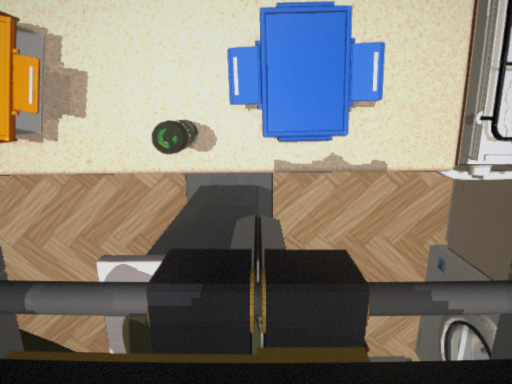

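The second view shows the box upright in the picture, lid about (260–352, 5–138). The left flap's tip is at column 229 and the right's at 383, both rows 42–105. The jar is at (170,137), to the left of the box, so I'll triangulate.

```bash
python3 - <<'E'
from h import *
import pickle
P=[];C=[]
for n in("w1","w2"):
    p=pickle.load(open(n+".pkl","rb"));im=cv2.cvtColor(cv2.imread(f"pics/{n}.png"),4)
    m=blue(im);m[200:]=0
    m=cv2.morphologyEx(m,cv2.MORPH_CLOSE,np.ones((9,9)))
    ang=24 if n=="w1" else 0
    k=cv2.getStructuringElement(cv2.MORPH_ELLIPSE,(67,67))
    lid=cv2.morphologyEx(m,cv2.MORPH_OPEN,k)
    c=max(cv2.findContours(lid,0,1)[0],key=cv2.contourArea)
    fl=cv2.morphologyEx(cv2.bitwise_and(m,cv2.bitwise_not(cv2.dilate(lid,np.ones((7,7))))),cv2.MORPH_OPEN,np.ones((9,9)))
    fc=sorted(sorted(cv2.findContours(fl,0,1)[0],key=cv2.contourArea)[-2:],key=lambda c:c[:,0,0].mean())
    u=np.array([np.sin(np.radians(ang)),-np.cos(np.radians(ang))]);v=np.array([-u[1],u[0]])  # forward, right
    def cor(c):
        b=cv2.boxPoints(cv2.minAreaRect(c)); d=b-b.mean(0); 
        return [b[np.argmax(d@(s*v+t*u))] for s,t in((-1,1),(1,1),(1,-1),(-1,-1))]
    L=cor(c);A=cor(fc[0]);B=cor(fc[1])
    pts=L+[A[0],A[3],B[1],B[2]];P.append(p);C.append(np.array(pts));print(n,np.round(pts).tolist())
o1,d1=ray(P[0],C[0]);o2,d2=ray(P[1],C[1])
for a,b,name in zip(d1,d2,"Lfl Lfr Lbr Lbl Alf Alb Brf Brb".split()):
    t=np.linalg.lstsq(np.c_[a,-b],o2-o1,rcond=None)[0]
    x,y=o1+a*t[0],o2+b*t[1];print(name,((x+y)/2).round(1),np.linalg.norm(x-y).round(1))
c=plane(P[1],C[1][:4],76);print(c.round(1),c.mean(0).round(1))
print("edge midpts z76",plane(P[1],[[262,72],[351,72]],76).round(1))
E
```

```text
w1 [[202.0, 49.0], [319.0, 20.0], [351.0, 146.0], [233.0, 176.0], [199.0, 87.0], [199.0, 98.0], [351.0, 103.0], [351.0, 117.0]]
w2 [[292.0, -24.0], [394.0, 41.0], [319.0, 161.0], [216.0, 96.0], [230.0, 87.0], [230.0, 103.0], [383.0, 43.0], [382.0, 99.0]]
Lfl [ 435.4 -137.7  370.9] 10.1
Lfr [ 430.6 -169.   397.3] 36.5
Lbr [419.3 -87.9 721.4] 23.4
Lbl [ 404.7 -145.1  485.6] 52.9
Alf [421.6 -92.  103.7] 5.3
Alb [406.7 -84.9  34.2] 2.3
Brf [ 471.9 -265.9  108.5] 3.1
Brb [ 419.5 -208.9  300.2] 44.2
[[ 551.5 -164.4   76. ]
 [ 479.4 -292.1   76. ]
 [ 331.4 -203.7   76. ]
 [ 415.2  -70.6   76. ]] [ 444.4 -182.7   76. ]
edge midpts z76 [[ 443.5 -128.7   76. ]
 [ 442.9 -240.3   76. ]]
```

```bash
python3 - <<'E'
from h import *
import pickle
P=[pickle.load(open(n+".pkl","rb")) for n in("w1","w2")]
C1=[[216,47],[197,98],[354,106],[334,155],[262,25],[340,62],[293,170],[122,102]]
C2=[[229,48],[230,105],[383,42],[382,100],[260,9],[351,6],[348,136],[170,137]]
o1,d1=ray(P[0],C1);o2,d2=ray(P[1],C2)
for a,b,n in zip(d1,d2,"Lf Lb Rf Rb lidfl lidfr lidbr jar".split()):
    t=np.linalg.lstsq(np.c_[a,-b],o2-o1,rcond=None)[0]
    x,y=o1+a*t[0],o2+b*t[1];print(n,((x+y)/2).round(1),np.linalg.norm(x-y).round(1))
print(plane(P[1],C2,76).round(1))
E
```

```text
Lf [474.2 -87.5  62. ] 1.4
Lb [404.9 -85.   45. ] 0.3
Rf [ 476.  -276.4   82.4] 2.0
Rb [ 409.1 -285.4   67. ] 0.1
lidfl [ 529.3 -127.9   27.8] 1.9
lidfr [ 518.7 -238.2   72.7] 2.9
lidbr [ 363.8 -247.6   47.2] 5.4
jar [367.  -15.6 105.2] 1.5
[[ 472.2  -88.3   76. ]
 [ 403.9  -87.6   76. ]
 [ 478.2 -278.3   76. ]
 [ 408.7 -282.    76. ]
 [ 516.  -126.8   76. ]
 [ 518.9 -236.6   76. ]
 [ 363.4 -240.6   76. ]
 [ 364.4   -8.    76. ]]
```

```bash
python3 -m creep '[[-1,[11.6,-2.8,10],0],[-1,[11.6,-2.8,10],0],[-1,[11.6,-2.8,14],0],[-1,[11.6,-2.8,17],0],[-1,[11.6,-2.8,20],0],[-1,[11.6,-2.8,20],0],[-1,[11.6,-2.8,22],0],[-1,[11.6,-2.8,24],0],[-1,[11.6,-2.8,26],0],[-1,[11.6,-2.8,28.2],0],[-1,[11.6,-2.8,28.2],0],[-1,[11.6,-2.8,28.2],0]]'
```

```text
clock: 3.15
eef_pos: [441.7, -95.0, 49.2]
eef_rot: [3.141, -0.001, -0.011]
wrist_force: [0.8, -0.4, 0.2]
finger_gap: 0.7
finger_force: 0.0
```

```bash
python3 -m creep '[[-1,[0,0.4,0.1],0],[-1,[0,0.8,0.1],0],[-1,[0,1.1,0.1],0],[-1,[0,1.3,0.1],0],[-1,[0,1.4,0.1],0],[-1,[0,1.4,0.1],0]]'
```

```text
clock: 3.75
eef_pos: [441.1, -107.5, 46.8]
eef_rot: [-3.14, -0.0, -0.011]
wrist_force: [1.1, 14.6, 3.8]
finger_gap: 0.3
finger_force: 7.3
```

```bash
python3 -m creep '[[-1,[0,0.1,0],0],[-1,[0,0.1,0],0],[-1,[0,0.1,0],0]]' && python3 -m creep '[[-1,[0,-1.5,0],0],[-1,[0,-1.5,0],0],[-1,[0,-1.5,-5],0],[-1,[0,-1.5,-9],0],[-1,[0,4,-10],0],[-1,[0,9,-10],0],[-1,[0,14,-10],0],[-1,[0,16.6,-10],0],[-1,[0,16.6,-9],0],[-1,[0,16.6,-9],0]]'
```

```text
clock: 4.05
eef_pos: [441.1, -107.6, 46.8]
eef_rot: [-3.138, -0.0, -0.011]
wrist_force: [2.4, 23.3, 6.0]
finger_gap: 0.1
finger_force: 11.7
clock: 5.05
eef_pos: [438.0, -275.7, 135.0]
eef_rot: [-3.14, 0.002, -0.012]
wrist_force: [-0.3, 0.6, -0.3]
finger_gap: 0.5
finger_force: 0.0
```

```bash
python3 -m creep '[[-1,[0,0,2],0],[-1,[0,0,4],0],[-1,[0,0,6],0],[-1,[0,0,8],0],[-1,[0,0,8.8],0],[-1,[0,0,8.8],0],[-1,[0,0,8.8],0]]' && python3 -m creep '[[-1,[0,-0.4,0],0],[-1,[0,-0.8,0],0],[-1,[0,-1.1,0],0],[-1,[0,-1.4,0],0],[-1,[0,-1.5,0],0],[-1,[0,-1.5,0],0]]'
```

```text
clock: 5.75
eef_pos: [439.3, -275.2, 49.2]
eef_rot: [3.141, -0.001, -0.01]
wrist_force: [0.8, 0.4, -0.3]
finger_gap: 0.4
finger_force: 0.0
clock: 6.35
eef_pos: [439.1, -260.2, 48.5]
eef_rot: [-3.141, 0.0, -0.011]
wrist_force: [0.0, 0.4, 0.2]
finger_gap: 0.0
finger_force: 0.0
```

```bash
python3 -m creep '[[-1,[0,-0.1,0],0],[-1,[0,-0.2,0],0],[-1,[0,-0.3,0],0],[-1,[0,-0.3,0],0]]'
```

```text
clock: 6.75
eef_pos: [439.1, -258.5, 48.4]
eef_rot: [3.14, -0.0, -0.011]
wrist_force: [-0.5, -10.8, -5.5]
finger_gap: 0.4
finger_force: 5.3
```

```bash
python3 -m creep '[[-1,[0,-0.15,0],0],[-1,[0,-0.15,0],0],[-1,[0,-0.15,0],0]]' && python3 -m creep '[[-1,[0,1.5,0],0],[-1,[0,1.5,0],0],[-1,[0,1.5,-5],0],[-1,[0,1.5,-9],0],[-1,[-3,0,-14],0],[-1,[-8,-4,-20],0],[-1,[-11.5,-7,-28],0],[-1,[-11.5,-7,-28],0],[-1,[-11.5,-7,-28],0],[-1,[-11.5,-7,-28],0],[-1,[-11.5,-7,-28],0]]'
python3 - <<'E'
from h import *
im=manip.camera("wrist");cv2.imwrite("pics/w3.png",im[:,:,::-1])
s=manip.camera("side");cv2.imwrite("pics/w3c.png",np.hstack([im[:,130:400,::-1],cv2.resize(s[130:226,220:350,::-1],(520,384))]))
E
```

```text
clock: 7.05
eef_pos: [439.2, -258.3, 48.5]
eef_rot: [3.137, -0.001, -0.011]
wrist_force: [-1.1, -21.5, -7.9]
finger_gap: 0.7
finger_force: 10.8
clock: 8.15
eef_pos: [325.0, -184.4, 328.5]
eef_rot: [3.141, -0.001, -0.011]
wrist_force: [-0.6, 0.0, -0.3]
finger_gap: 0.4
finger_force: 0.0
```

View pics/w3c.png

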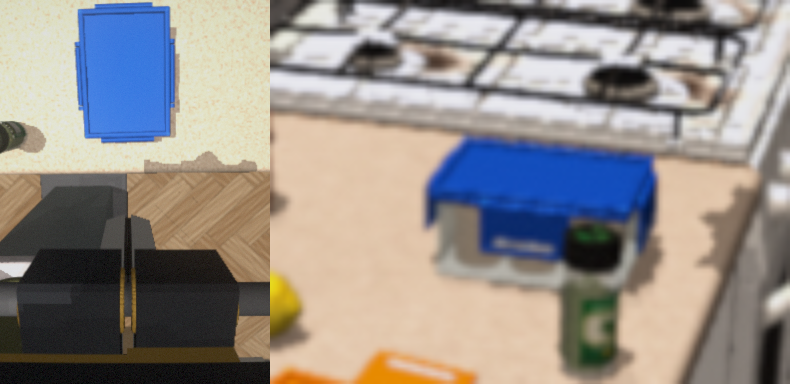

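In the wrist view both flaps hang against the sides, with only thin rims visible at crop columns 76 and 174. The side view shows the left flap hanging upright near (520,230).

```bash
python3 -c "
from cell import manip
print(manip.sign_off())"
```

```text
the job is handed in; nothing more can be done
None
```

I folded both long-side flaps of the blue box down until they met its sides, kept clear of the orange box, and handed the job in at about 8.3 s; the sign-off returned no verdict.

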